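Open the push-and-turn wash bottle next to the tray

ROBOT

A 6-joint arm with a two-finger parallel gripper is mounted at the origin on the work surface. World frame = base frame: x ahead of the robot, y to its left, z up, the work surface at z = 0. Lengths are in m, angles in rad, forces in N, time in s.
With the tool pointing down it reaches from about 0.35 to 0.975 m from the base axis. Payload 4.9 kg.
Tool frame: the origin (TCP) lies between the finger pads, 19 mm behind the fingertips; this is the grasp point; z points along the fingers, y is the line along which they close (so a half turn about z gives the same grasp; the last joint's range is limited). The gripper opens to 85 mm and grips with 20 to 120 N. Pads are 22 mm wide; open, the fingers measure 114 mm over their backs; the gripper's body (76 mm by 85 mm) begins 54 mm behind the grasp point. The pads swing forward as they close: fully open they stand 13 mm farther back than shut.
Start: joints at [-1.3, 0.053, 1.613, -0, 1.476, -0.119], TCP at [0.237, -0.578, 0.25] pointing down, gripper open.
Joint ranges: [-3.01, 3.01], [-1.01, 2.22], [0.06, 2.58], [-1.02, 4.17], [0.09, 2.62], [-3.14, 3.14]. Speed limits (rad/s): [2.57, 2.57, 3.14, 3.14, 3.14, 3.14].

INTERFACE

Orientations are given as a unit quaternion [w, x, y, z].
In Python, from plant import manip gives the robot as it stands. The module is installed in compiled form; this text tells all that it offers.
- The arm moves only by the tool move_arm, never from a script. Its argument "rows" is a list of rows, each a list of 7 numbers: the shift along the tool's x, y, z in cm, then the turn, a rotation vector about the tool's x, y, z in degrees, then the opening, from -1 (shut) to 1 (fully open). In form: [[tx, ty, tz, ax, ay, az, jaw], ...]. A call has 1 to 20 rows; each row shifts and turns the commanded pose from where the row before left it, along the tool's axes as they then stand; what a row does not reach is not made up. A row lasts 1/12 s, in which the tool goes at most 41.7 mm and 7.16 degrees, less where a joint would pass 70% of its speed; a pose out of reach is approached as far as the arm can. A call is refused whole if a number of a shift passes 4.17 or a number of a turn 7.16, either way. A call with a gripper value outside its range is refused whole. The fingers move at their own pace and stop on an object; the grip force is fixed at half the most. Time passes only in rows, so rows that do not move let the fingers close. It gives the time, the measured TCP pose, the force, the opening and the grip force at its end, in the units of the state.
- manip.state(): the state, without advancing time (a new reading comes with each control period).
- manip.grab_frame(name): name is "scene" or "top" or "wrist"; returns a dict with "img" (400x640x3 uint8, blue, green, red), "mtx" (3x3 intrinsics, pixels), "R" (3x3) and "t" (3): a world point X has camera coordinates R X + t. Camera axes: x right, y down, z forward; pixel columns grow to the right and rows downward; lengths in m; the calibration is good to about 2 mm. A picture is of the moment at which its call begins. There is no depth.
- manip.job_done(): hands the job in; it is judged then, once.
The state is a dict: "time": time; "joint_pos": joint angles; "joint_vel": joint speeds; "joint_efforts": joint torques, N m; "tool_pos": TCP position; "tool_rot": TCP orientation; "contact_force": force on the tool from outside, world axes, zero at the start; "ft_torque": the same for the moment, N m; "gripper_width": opening from 0.0 (shut) to 1.0 (fully open); "grasp_force": force on a finger pad.
Only numpy, scipy, OpenCV 4.12 (cv2) and the standard library are available. Lean on these libraries where they do the work, as an engineer would, in place of code of your own. Each camera call takes 0.05 s, during which the arm holds its last target. There are 200 camera calls.

TASK

Open one wash bottle for the analyser: of the three like bottles in the rack, the one in the end pocket next to the steel tray. Its push-and-turn safety cap has to be pressed down against its spring, only as hard as it needs (the bottle stands no more than 30 N), and kept down while it is turned anticlockwise out of its catches. Lift the cap off with the bottle staying seated in the rack, set it down gently, right way up and flat on the floor of the tray, and only then let go; leave everything else where it is.

Things in the scene. Friction and masses are not known exactly. Their poses are not given: they have to be found in the camera images.
- cap_a: Knurled grey push-and-turn cap of bottle_a, 49 mm across, 34 mm high, 40 g. Origin: centre of its lower edge, z up; at the start 117 mm above the bottle's origin. Grip it by its sides at any yaw (TCP 26 mm above the origin: fingertips 7 mm above the edge). A spring pushes it up: 4 N starts it moving down, 9 N clears the catches; a hard stop 0.8 mm lower, at 9.5 to 11 N.
- cap_b: Knurled grey push-and-turn cap of bottle_b, 49 mm across, 34 mm high, 40 g. Origin: centre of its lower edge, z up; at the start 117 mm above the bottle's origin. Grip it by its sides at any yaw (TCP 26 mm above the origin: fingertips 7 mm above the edge). A spring pushes it up: 4 N starts it moving down, 9 N clears the catches; a hard stop 0.8 mm lower, at 9.5 to 11 N.
- cap_c: Knurled grey push-and-turn cap of bottle_c, 49 mm across, 34 mm high, 40 g. Origin: centre of its lower edge, z up; at the start 117 mm above the bottle's origin. Grip it by its sides at any yaw (TCP 26 mm above the origin: fingertips 7 mm above the edge). A spring pushes it up: 4 N starts it moving down, 9 N clears the catches; a hard stop 0.8 mm lower, at 9.5 to 11 N.
- bottle_a: White square wash bottle, 62 x 62 mm, rim at 135 mm, loose in its pocket (1.2 mm play), 0.28 to 0.48 kg. Origin: centre of underside. The cap clears its catches when pressed 2 to 8 mm (hidden, differs from cap to cap), then turns anticlockwise seen from above, free to lift from 0.75 to 1.3 rad, hard stop at 1.34; clockwise is blocked. It stands no more than 30 N between cap and bottle.
- bottle_b: White square wash bottle, 62 x 62 mm, rim at 135 mm, loose in its pocket (1.2 mm play), 0.28 to 0.48 kg. Origin: centre of underside. The cap clears its catches when pressed 2 to 8 mm (hidden, differs from cap to cap), then turns anticlockwise seen from above, free to lift from 0.75 to 1.3 rad, hard stop at 1.34; clockwise is blocked. It stands no more than 30 N between cap and bottle.
- bottle_c: White square wash bottle, 62 x 62 mm, rim at 135 mm, loose in its pocket (1.2 mm play), 0.28 to 0.48 kg. Origin: centre of underside. The cap clears its catches when pressed 2 to 8 mm (hidden, differs from cap to cap), then turns anticlockwise seen from above, free to lift from 0.75 to 1.3 rad, hard stop at 1.34; clockwise is blocked. It stands no more than 30 N between cap and bottle.
- cap_a_side (a point): Point on the side of cap_a, 24 mm from its axis along the cap's x axis, 15 mm above its lower edge; shows how far the cap is turned. Locked, the cap's x axis lies along the bottle's within 0.1 rad.
- cap_b_side (a point): Point on the side of cap_b, 24 mm from its axis along the cap's x axis, 15 mm above its lower edge; shows how far the cap is turned. Locked, the cap's x axis lies along the bottle's within 0.1 rad.
- cap_c_side (a point): Point on the side of cap_c, 24 mm from its axis along the cap's x axis, 15 mm above its lower edge; shows how far the cap is turned. Locked, the cap's x axis lies along the bottle's within 0.1 rad.
- rack: Grey bottle rack fixed on the bench, 82 x 300 x 48 mm, three pockets 100 mm apart along its y axis (centres at y = -0.1, 0, 0.1), floor 5 mm thick. Origin: centre of its underside. The pocket at its -y end, on the tray's side, holds the bottle to open; which of the three it is changes.
- tray: Shallow steel tray fixed on the bench, 200 mm (its x) by 150 mm (its y), rim 18 mm high, walls and floor 3 mm thick. Origin: centre of its underside. Forceps lie at its +x end; the rest is empty.
- forceps: Bystander: steel forceps 120 mm long, 20 mm wide, 4 mm thick, lying across the tray's +x end, about 78 mm from the tray's centre. Origin: middle of the underside.
- tube_rack: Bystander: white rack of capped tubes, 70 x 210 mm, 98 mm high, beyond the bottle rack. Origin: centre of its underside.
- tip_box: Bystander: box of pipette tips, 85 x 122 mm, 66 mm high, at the left. Origin: centre of its underside.
- beaker: Bystander: empty glass beaker, 68 mm across, 90 mm high, at the far side. Origin: centre of its underside.
- jar: Bystander: clear sample jar with white lid, 68 mm across, 67 mm high, at the right. Origin: centre of its underside.

How it is judged:
On the way, in this order (a step that is already met when the one before it is completed fails the run):
1. the cap of the end bottle is turned anticlockwise out of its catches while still on the neck (((y of bottle_a in the frame of rack below -0.06 m and y of cap_a_side in the frame of bottle_a above 0.014 m and x of cap_a_side in the frame of bottle_a above -0.005 m and z of cap_a in the frame of bottle_a below 0.125 m and horizontal distance between cap_a and bottle_a below 0.006 m) or (y of bottle_b in the frame of rack below -0.06 m and y of cap_b_side in the frame of bottle_b above 0.014 m and x of cap_b_side in the frame of bottle_b above -0.005 m and z of cap_b in the frame of bottle_b below 0.125 m and horizontal distance between cap_b and bottle_b below 0.006 m) or (y of bottle_c in the frame of rack below -0.06 m and y of cap_c_side in the frame of bottle_c above 0.014 m and x of cap_c_side in the frame of bottle_c above -0.005 m and z of cap_c in the frame of bottle_c below 0.125 m and horizontal distance between cap_c and bottle_c below 0.006 m))), for 0.02 s.
2. the cap is lifted off, the bottle still seated in its rack (((y of bottle_a in the frame of rack below -0.06 m and z of cap_a in the frame of bottle_a above 0.145 m and height (world z) of bottle_a below 0.012 m and angle between bottle_a's own z axis and vertical below 0.08 rad and distance of bottle_a from where it was at the start of the episode below 0.01 m) or (y of bottle_b in the frame of rack below -0.06 m and z of cap_b in the frame of bottle_b above 0.145 m and height (world z) of bottle_b below 0.012 m and angle between bottle_b's own z axis and vertical below 0.08 rad and distance of bottle_b from where it was at the start of the episode below 0.01 m) or (y of bottle_c in the frame of rack below -0.06 m and z of cap_c in the frame of bottle_c above 0.145 m and height (world z) of bottle_c below 0.012 m and angle between bottle_c's own z axis and vertical below 0.08 rad and distance of bottle_c from where it was at the start of the episode below 0.01 m))), for 0.1 s.
3. the cap is set on the floor of the tray, right way up, while still held (((y of bottle_a in the frame of rack below -0.06 m and z of cap_a in the frame of tray between 0 and 0.007 m and x of cap_a in the frame of tray between -0.075 and 0.075 m and y of cap_a in the frame of tray between -0.052 and 0.052 m and angle between cap_a's own z axis and vertical below 0.1 rad and contact force between the fingers and cap_a above 0.5 N and linear speed of cap_a below 0.05 m/s) or (y of bottle_b in the frame of rack below -0.06 m and z of cap_b in the frame of tray between 0 and 0.007 m and x of cap_b in the frame of tray between -0.075 and 0.075 m and y of cap_b in the frame of tray between -0.052 and 0.052 m and angle between cap_b's own z axis and vertical below 0.1 rad and contact force between the fingers and cap_b above 0.5 N and linear speed of cap_b below 0.05 m/s) or (y of bottle_c in the frame of rack below -0.06 m and z of cap_c in the frame of tray between 0 and 0.007 m and x of cap_c in the frame of tray between -0.075 and 0.075 m and y of cap_c in the frame of tray between -0.052 and 0.052 m and angle between cap_c's own z axis and vertical below 0.1 rad and contact force between the fingers and cap_c above 0.5 N and linear speed of cap_c below 0.05 m/s))), for 0.05 s.
At the end, for the whole second after the job is handed in: The end bottle's cap stands right way up (within 0.1 rad), at rest and let go, flat on the floor of the steel tray; its bottle stands open and upright, seated in its rack pocket, within 10 mm of where it was (((y of bottle_a in the frame of rack below -0.06 m and z of cap_a in the frame of tray between 0 and 0.007 m and x of cap_a in the frame of tray between -0.075 and 0.075 m and y of cap_a in the frame of tray between -0.052 and 0.052 m and angle between cap_a's own z axis and vertical below 0.1 rad and linear speed of cap_a below 0.01 m/s and contact force between cap_a and tray above 0.1 N and height (world z) of bottle_a below 0.012 m and angle between bottle_a's own z axis and vertical below 0.08 rad and distance of bottle_a from where it was at the start of the episode below 0.01 m) or (y of bottle_b in the frame of rack below -0.06 m and z of cap_b in the frame of tray between 0 and 0.007 m and x of cap_b in the frame of tray between -0.075 and 0.075 m and y of cap_b in the frame of tray between -0.052 and 0.052 m and angle between cap_b's own z axis and vertical below 0.1 rad and linear speed of cap_b below 0.01 m/s and contact force between cap_b and tray above 0.1 N and height (world z) of bottle_b below 0.012 m and angle between bottle_b's own z axis and vertical below 0.08 rad and distance of bottle_b from where it was at the start of the episode below 0.01 m) or (y of bottle_c in the frame of rack below -0.06 m and z of cap_c in the frame of tray between 0 and 0.007 m and x of cap_c in the frame of tray between -0.075 and 0.075 m and y of cap_c in the frame of tray between -0.052 and 0.052 m and angle between cap_c's own z axis and vertical below 0.1 rad and linear speed of cap_c below 0.01 m/s and contact force between cap_c and tray above 0.1 N and height (world z) of bottle_c below 0.012 m and angle between bottle_c's own z axis and vertical below 0.08 rad and distance of bottle_c from where it was at the start of the episode below 0.01 m))); the robot touches nothing.
It fails at once if cap and bottle forced against each other with more than 30 N (pushed, pulled or wrung) (contact force between cap_a and bottle_a above 30 N or contact force between cap_b and bottle_b above 30 N or contact force between cap_c and bottle_c above 30 N).
It fails at once if a wash bottle pulled up out of its seat by more than 12 mm (height (world z) of any of bottle_a, bottle_b, bottle_c above 0.017 m).
It fails at once if the cap of another bottle moved by more than 20 mm ((not (y of bottle_a in the frame of rack below -0.06 m) and distance of cap_a from where it was at the start of the episode above 0.02 m) or (not (y of bottle_b in the frame of rack below -0.06 m) and distance of cap_b from where it was at the start of the episode above 0.02 m) or (not (y of bottle_c in the frame of rack below -0.06 m) and distance of cap_c from where it was at the start of the episode above 0.02 m)).
It fails at once if a bystander shifted by more than 20 mm (distance of any of forceps, tube_rack, tip_box, beaker, jar from where it was at the start of the episode above 0.02 m).
It also fails if it takes over 61 s, if anything falls off the work surface, if the arm or the gripper's body presses on something with over 40 N, if the wrist force passes 120 N, or if a joint passes its speed limit or range.

## Working session

There is one attempt and no reset: what is moved stays moved. The work goes in short steps, Python scripts to look and compute and a tool call to move; the robot and the scene stay as the last step left them, time stands still between calls to the robot, and variables do not carry over. Pictures are saved under pics/ and viewed, at most 10 in all, crops included, and the job is handed in when it is done.

Besides the shell and the picture viewer there is one more tool, called after "Call:" as a command line: name --pt "numbers of a row" for each row, then --argument value for the rest. move_arm: Moves the arm, as the interface text tells. Its arguments: {"type":"object","properties":{"rows":{"type":"array","items":{"type":"array","items":{"type":"number"}}}},"required":["rows"]}

```bash
mkdir -p pics; python3 - <<'E'
from plant import manip
import cv2
for n in("scene","top"):
    f=manip.grab_frame(n);cv2.imwrite(f"pics/{n}0.png",f["img"]);print(n,f["mtx"].tolist(),f["R"].round(4).tolist(),f["t"].round(4).tolist())
print(manip.state())
E
```

```text
scene [[427.36028115420254, 0.0, 314.6234331757321], [0.0, 427.36028115420254, 200.493966368043], [0.0, 0.0, 1.0]] [[-0.7214, 0.6924, -0.014], [0.5007, 0.5076, -0.7012], [-0.4784, -0.5128, -0.7128]] [0.4404, -0.195, 1.5831]
top [[394.4217376641545, 0.0, 316.1316733650144], [0.0, 394.4217376641545, 201.7675646418157], [0.0, 0.0, 1.0]] [[-0.0229, -0.9997, -0.005], [-0.9906, 0.0233, -0.1351], [0.1352, 0.0018, -0.9908]] [0.0043, 0.6011, 1.3462]
{'time': 0.1, 'joint_pos': array([-1.29996241e+00,  5.33238575e-02,  1.61418371e+00,  3.97659647e-06,
        1.47600414e+00, -1.18987710e-01]), 'joint_vel': array([ 0.00044656, -0.00132272, -0.00351912, -0.00094944, -0.00014223,
        0.00089439]), 'joint_efforts': array([ 5.04567925e-04, -3.94898272e+01, -3.71363711e+01, -1.21560338e-04,
        3.84450745e-03, -2.24290027e-07]), 'tool_pos': array([ 0.23737741, -0.57758237,  0.24884932]), 'tool_rot': array([-9.56912757e-04,  9.81064532e-01,  1.93678764e-01, -7.08067988e-05]), 'contact_force': array([-0.66331171,  0.20586649, -0.02814735]), 'ft_torque': array([-1.92771540e-03,  1.35702344e-02,  1.44201216e-05]), 'grasp_force': 0.0, 'gripper_width': 1.0018822381408028}
```

View pics/top0.png

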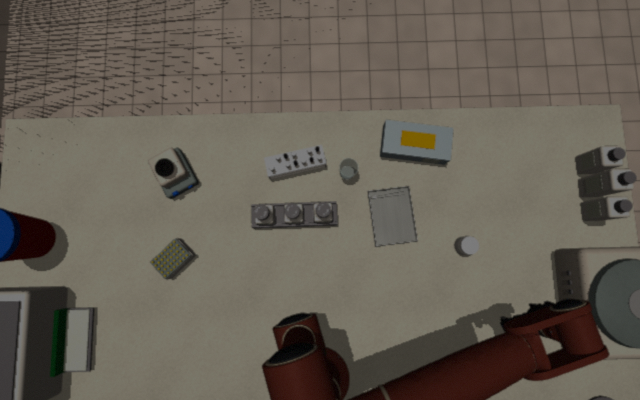

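View pics/scene0.png

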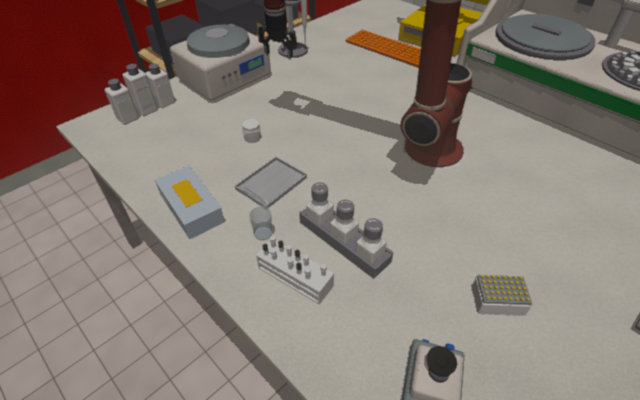

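The top view shows the rack at about (294,215), the tray at (392,216), and the end cap next to the tray at (324,211). In the scene view that cap is at about (319,190).

```bash
cat > h.py <<'E'
import numpy as np,cv2
from plant import manip
def ray(f,px):
    d=np.linalg.inv(f["mtx"])@np.array([px[0],px[1],1.]); R=np.array(f["R"]);t=np.array(f["t"])
    return -R.T@t, R.T@d
def onplane(f,px,z):
    o,d=ray(f,px); return o+d*(z-o[2])/d[2]
def tri(fs,pxs):
    A=np.zeros((3,3));b=np.zeros(3)
    for f,p in zip(fs,pxs):
        o,d=ray(f,p);d/=np.linalg.norm(d);M=np.eye(3)-np.outer(d,d);A+=M;b+=M@o
    return np.linalg.solve(A,b)
def proj(f,X):
    c=np.array(f["R"])@np.array(X)+f["t"]; u=np.array(f["mtx"])@c; return u[:2]/u[2]
E
python3 - <<'E'
from h import *
t=manip.grab_frame("top");s=manip.grab_frame("scene")
a=cv2.resize(t["img"][180:255,240:430],None,fx=4,fy=4,interpolation=cv2.INTER_CUBIC)
b=cv2.resize(s["img"][155:230,230:420],None,fx=4,fy=4,interpolation=cv2.INTER_CUBIC)
cv2.imwrite("pics/c1.png",cv2.convertScaleAbs(np.vstack([a,b]),alpha=1.4))
for p in((263,214),(294,212),(324,211)): print("cap",onplane(t,p,.156).round(4))
for p in((368,191),(408,187),(416,241),(375,246)): print("tray",onplane(t,p,.018).round(4))
E
```

```text
cap [0.5497 0.1616 0.156 ]
cap [0.5539 0.062  0.156 ]
cap [ 0.5548 -0.0344  0.156 ]
tray [ 0.6387 -0.1964  0.018 ]
tray [ 0.6499 -0.3404  0.018 ]
tray [ 0.4564 -0.3581  0.018 ]
tray [ 0.4423 -0.213   0.018 ]
```

View pics/c1.png

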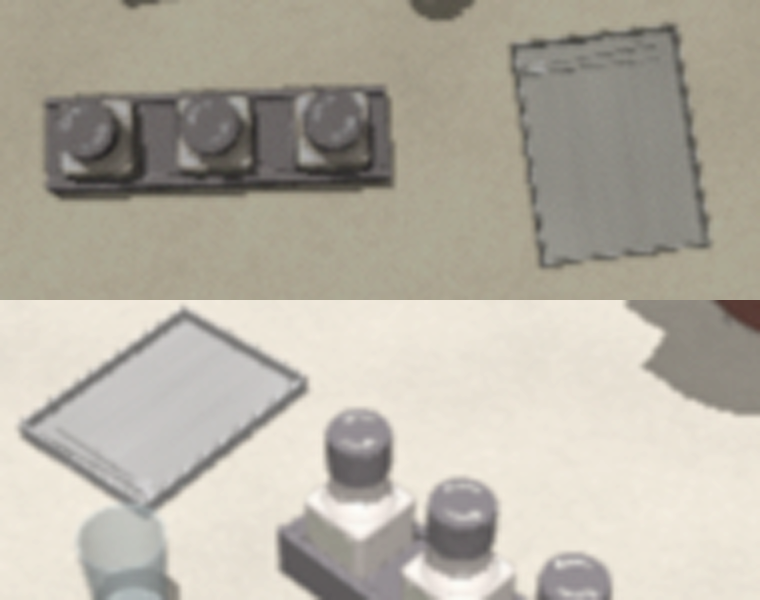

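The crop puts the end cap's top centre at about (323.5,209.5) in the top view and (319.5,187.5) in the scene view. The forceps lie at the tray's far (+x) end and the rest of the tray is empty.

```bash
cat >> h.py <<'E'
from scipy.spatial.transform import Rotation as Ro
def tool():
    s=manip.state();q=s["tool_rot"];return s,Ro.from_quat([q[1],q[2],q[3],q[0]])
def need(P):
    s,R=tool();return R.inv().apply(np.array(P)-s["tool_pos"])*100
E
python3 - <<'E'
from h import *
t=manip.grab_frame("top");s=manip.grab_frame("scene")
print(tri([t,s],[(323.5,209.5),(319.5,187.5)]))
P=onplane(t,(323.5,209.5),.156);print(P,onplane(t,(261,212.2),.156),onplane(t,(292.75,210.75),.156))
print(onplane(s,(319.5,187.5),.156))
print(need([P[0],P[1],.25]),tool()[1].as_matrix().round(3))
E
```

```text
[ 0.55934173 -0.03196698  0.15145624]
[ 0.5597147  -0.03290806  0.156     ] [0.55569194 0.16801853 0.156     ] [0.55798876 0.06595103 0.156     ]
[ 0.56183882 -0.02744464  0.156     ]
[ 5.05199399e+01 -3.81670215e+01 -1.00662596e-02] [[ 0.925  0.38  -0.   ]
 [ 0.38  -0.925  0.001]
 [ 0.    -0.001 -1.   ]]
```

Call:
move_arm --pt "2.8 -2.12 0 0 0 0 1" --pt "2.8 -2.12 0 0 0 0 1" --pt "2.8 -2.12 0 0 0 0 1" --pt "2.8 -2.12 0 0 0 0 1" --pt "2.8 -2.12 0 0 0 0 1" --pt "2.8 -2.12 0 0 0 0 1" --pt "2.8 -2.12 0 0 0 0 1" --pt "2.8 -2.12 0 0 0 0 1" --pt "2.8 -2.12 0 0 0 0 1" --pt "2.8 -2.12 0 0 0 0 1" --pt "2.8 -2.12 0 0 0 0 1" --pt "2.8 -2.12 0 0 0 0 1" --pt "2.8 -2.12 0 0 0 0 1" --pt "2.8 -2.12 0 0 0 0 1" --pt "2.8 -2.12 0 0 0 0 1" --pt "2.8 -2.12 0 0 0 0 1" --pt "2.8 -2.12 0 0 0 0 1" --pt "2.8 -2.12 0 0 0 0 1" --pt "0 0 0 0 0 0 1" --pt "0 0 0 0 0 0 1"

```text
time: 1.97
tool_pos: [0.559, -0.0321, 0.2498]
tool_rot: [0.0, 0.981, 0.195, -0.0]
contact_force: [0.2, -0.3, -0.8]
gripper_width: 1.0
grasp_force: 0.0
```

```bash
python3 - <<'E'
from h import *
f=manip.grab_frame("wrist");cv2.imwrite("pics/w1.png",f["img"])
s,R=tool();print(s["tool_pos"],s["joint_pos"],s["contact_force"]);print(R.as_rotvec(),R.as_matrix().round(3))
P=[.5595,-.0325,.156];print(proj(f,P),need([.5595,-.0325,.148]))
np.savez("w1.npz",**f)
E
```

```text
[ 0.55864743 -0.03322075  0.24980026] [-1.92143091e-01 -1.02461619e-01  1.76565319e+00 -4.94484771e-04
  1.47895685e+00  9.87539369e-01] [ 0.98374519 -0.7185207  -0.43076502]
[ 3.08145753e+00  6.10474222e-01 -1.10052970e-03] [[ 0.924  0.381 -0.001]
 [ 0.381 -0.924 -0.   ]
 [-0.001  0.    -1.   ]]
[320.944652   208.25231366] [ 0.11377977 -0.03519373 10.1799411 ]
```

View pics/w1.png

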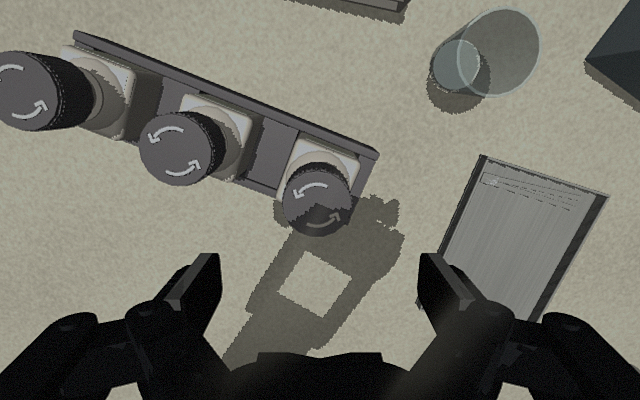

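The wrist view shows the end cap's top centred at about (317,201), roughly 68 px across. I'll work out its position from that and fit the circle as a check.

```bash
python3 - <<'E'
from h import *
f=dict(np.load("w1.npz"))
p=onplane(f,(317,201.5),.156);print(p, np.linalg.norm(onplane(f,(283,201),.156)-onplane(f,(351,201),.156)))
t=manip.grab_frame("top")
g=cv2.cvtColor(f["img"],cv2.COLOR_BGR2GRAY)
c=cv2.HoughCircles(g[150:260,260:380],cv2.HOUGH_GRADIENT,1,50,param1=100,param2=12,minRadius=30,maxRadius=39)
print(c)
c=c[0][0]; print(onplane(f,(c[0]+260,c[1]+150),.156), need(p))
for q in((480,155),(608,195)): print(onplane(f,q,.018))
E
```

```text
[ 0.56294916 -0.02813489  0.156     ] 0.04654712431487434
[[[54.5 37.5 36.2]]]
[ 0.57144521 -0.02279538  0.156     ] [ 0.64271568 -0.3659427   9.38625177]
[ 0.6394102  -0.18500332  0.018     ]
[ 0.65509865 -0.33912938  0.018     ]
```

Call:
move_arm --pt "0.2 -0.1 1 0 0 0 1" --pt "0.2 -0.1 1 0 0 0 1" --pt "0.1 -0.1 1 0 0 0 1" --pt "0 0 1 0 0 0 1" --pt "0 0 1 0 0 0 1" --pt "0 0 1 0 0 0 1" --pt "0 0 0 0 0 0 1" --pt "0 0 0 0 0 0 1"

```text
time: 2.73
tool_pos: [0.5616, -0.0289, 0.1888]
tool_rot: [-0.0, 0.981, 0.194, -0.001]
contact_force: [0.7, -0.9, 0.4]
gripper_width: 0.995
grasp_force: 0.0
```

```bash
python3 - <<'E'
from h import *
f=manip.grab_frame("wrist")
cv2.imwrite("pics/w2.png",f["img"])
np.savez("w2.npz",**f)
s,R=tool();print(s["tool_pos"],proj(f,[.562,-.029,.156]),R.as_matrix().round(3))
t=manip.grab_frame("top");sc=manip.grab_frame("scene")
np.savez("t2.npz",**t)
E
```

```text
[ 0.56215305 -0.0289667   0.18982006] [321.05501775 244.8377192 ] [[ 0.925  0.38  -0.   ]
 [ 0.38  -0.925  0.   ]
 [-0.    -0.    -1.   ]]
```

View pics/w2.png

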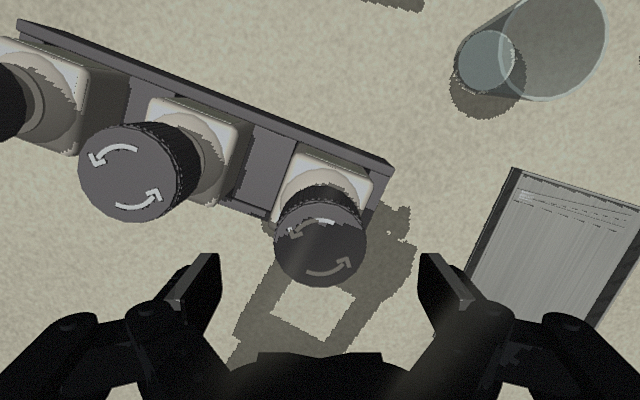

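The wrist view now shows the cap disc centred at about (320,242), with the finger midpoint at x = 319.5. It's aligned, so I'll descend to grasp height and close.

Call:
move_arm --pt "0.1 0 0.7 0 0 0 1" --pt "0 0 0.7 0 0 0 1" --pt "0 0 0.7 0 0 0 1" --pt "0 0 0.7 0 0 0 1" --pt "0 0 0.7 0 0 0 1" --pt "0 0 0.6 0 0 0 1" --pt "0 0 0 0 0 0 1" --pt "0 0 0 0 0 0 1"

```text
time: 3.55
tool_pos: [0.5627, -0.0285, 0.1483]
tool_rot: [-0.0, 0.981, 0.194, -0.001]
contact_force: [0.6, -0.1, -0.2]
gripper_width: 1.0
grasp_force: 0.0
```

Call:
move_arm --pt "0 0 0 0 0 0 0.6" --pt "0 0 0 0 0 0 0.4" --pt "0 0 0 0 0 0 0.3" --pt "0 0 0 0 0 0 0.25" --pt "0 0 0 0 0 0 0.2" --pt "0 0 0 0 0 0 0.15" --pt "0 0 0 0 0 0 0.1" --pt "0 0 0 0 0 0 0.0" --pt "0 0 0 0 0 0 -0.2" --pt "0 0 0 0 0 0 -0.2" --pt "0 0 0 0 0 0 -0.2" --pt "0 0 0 0 0 0 -0.2"

```text
time: 4.55
tool_pos: [0.5632, -0.0285, 0.1493]
tool_rot: [-0.0, 0.981, 0.194, 0.0]
contact_force: [-1.8, 0.9, 2.8]
gripper_width: 0.548
grasp_force: 61.5
```

Call:
move_arm --pt "0 0 0.05 0 0 0 -0.2" --pt "0 0 0.05 0 0 0 -0.2" --pt "0 0 0 0 0 0 -0.2" --pt "0 0 0 0 0 0 -0.2"

```text
time: 4.88
tool_pos: [0.5632, -0.0285, 0.1482]
tool_rot: [-0.0, 0.981, 0.194, 0.0]
contact_force: [-1.8, 1.7, 5.5]
gripper_width: 0.547
grasp_force: 61.6
```

Call:
move_arm --pt "0 0 0.05 0 0 0 -0.2" --pt "0 0 0.05 0 0 0 -0.2" --pt "0 0 0 0 0 0 -0.2" --pt "0 0 0 0 0 0 -0.2"

```text
time: 5.22
tool_pos: [0.5633, -0.0285, 0.1474]
tool_rot: [0.0, 0.981, 0.194, 0.0]
contact_force: [-1.9, 1.6, 6.5]
gripper_width: 0.546
grasp_force: 61.7
```

Call:
move_arm --pt "0 0 0.05 0 0 0 -0.2" --pt "0 0 0.05 0 0 0 -0.2" --pt "0 0 0 0 0 0 -0.2" --pt "0 0 0 0 0 0 -0.2"

```text
time: 5.55
tool_pos: [0.5634, -0.0285, 0.1466]
tool_rot: [0.0, 0.981, 0.194, 0.0]
contact_force: [-2.0, 1.8, 5.9]
gripper_width: 0.547
grasp_force: 61.8
```

Call:
move_arm --pt "0 0 0.05 0 0 0 -0.2" --pt "0 0 0 0 0 0 -0.2" --pt "0 0 0 0 0 0 -0.2" --pt "0 0 0 0 0 0 -0.2"

```text
time: 5.88
tool_pos: [0.5634, -0.0285, 0.1463]
tool_rot: [0.0, 0.981, 0.194, 0.0]
contact_force: [-2.6, 2.2, 7.2]
gripper_width: 0.543
grasp_force: 61.8
```

Call:
move_arm --pt "0 0 0.05 0 0 0 -0.2" --pt "0 0 0.05 0 0 0 -0.2" --pt "0 0 0 0 0 0 -0.2" --pt "0 0 0 0 0 0 -0.2"

```text
time: 6.22
tool_pos: [0.5635, -0.0285, 0.1455]
tool_rot: [0.0, 0.981, 0.194, 0.0]
contact_force: [-2.6, 2.4, 7.2]
gripper_width: 0.543
grasp_force: 61.9
```

Call:
move_arm --pt "0 0 0.05 0 0 0 -0.2" --pt "0 0 0 0 0 0 -0.2" --pt "0 0 0 0 0 0 -0.2" --pt "0 0 0 0 0 0 -0.2"

```text
time: 6.55
tool_pos: [0.5636, -0.0285, 0.1451]
tool_rot: [0.0, 0.981, 0.194, 0.001]
contact_force: [-2.4, 2.3, 9.0]
gripper_width: 0.548
grasp_force: 62.0
```

Call:
move_arm --pt "0 0 0.05 0 0 0 -0.2" --pt "0 0 0 0 0 0 -0.2" --pt "0 0 0 0 0 0 -0.2"

```text
time: 6.8
tool_pos: [0.5636, -0.0285, 0.1447]
tool_rot: [0.0, 0.981, 0.194, 0.001]
contact_force: [-2.9, 1.5, 9.5]
gripper_width: 0.544
grasp_force: 62.0
```

Call:
move_arm --pt "0 0 0.05 0 0 0 -0.2" --pt "0 0 0 0 0 0 -0.2" --pt "0 0 0 0 0 0 -0.2"

```text
time: 7.05
tool_pos: [0.5636, -0.0285, 0.1443]
tool_rot: [0.0, 0.981, 0.194, 0.001]
contact_force: [-2.7, 2.9, 8.3]
gripper_width: 0.544
grasp_force: 62.1
```

```bash
python3 - <<'E'
from h import *
for i in range(4):
    manip.grab_frame("wrist"); s=manip.state(); print(s["contact_force"],s["tool_pos"][2],s["ft_torque"])
E
```

```text
[-3.03045259  2.33864251  9.15694094] 0.14434219194576597 [ 0.34492796  0.49055475 -0.01457071]
[-3.77744898  2.4802925   9.43339473] 0.14436650533816137 [ 0.32640324  0.5298728  -0.00432631]
[-2.63726241  2.17397725  8.41522002] 0.14434108249718897 [ 0.37173424  0.56763646 -0.0200307 ]
[-3.65334701  2.20085916  8.96801748] 0.14432233389576288 [0.32829336 0.53894157 0.02473584]
```

Call:
move_arm --pt "0 0 0.05 0 0 0 -0.2" --pt "0 0 0 0 0 0 -0.2" --pt "0 0 0 0 0 0 -0.2"

```text
time: 7.5
tool_pos: [0.5637, -0.0286, 0.1439]
tool_rot: [0.0, 0.981, 0.194, 0.001]
contact_force: [-3.7, 2.7, 9.2]
gripper_width: 0.546
grasp_force: 62.1
```

Call:
move_arm --pt "0 0 0.05 0 0 0 -0.2" --pt "0 0 0 0 0 0 -0.2" --pt "0 0 0 0 0 0 -0.2"

```text
time: 7.75
tool_pos: [0.5638, -0.0286, 0.1438]
tool_rot: [0.0, 0.981, 0.194, 0.001]
contact_force: [-3.4, 1.7, 11.1]
gripper_width: 0.547
grasp_force: 62.5
```

```bash
python3 - <<'E'
from h import *
for i in range(4):
    manip.grab_frame("wrist"); s=manip.state(); print(s["contact_force"],s["tool_pos"][2],s["ft_torque"])
E
```

```text
[-3.68399826  2.33138057 10.40588124] 0.14378560532104304 [ 0.38469504  0.60709922 -0.06408106]
[-3.52002038  2.22194231 10.52895694] 0.14380190998009523 [0.35719968 0.61339285 0.00860826]
[-3.21207409  1.6629687   9.75727445] 0.14379058790188431 [ 0.33830984  0.62982504 -0.00403311]
[-3.91516816  2.15415603 10.7873718 ] 0.14380149271768752 [0.39644969 0.60408584 0.00367408]
```

The cap has bottomed on its stop at about 10.5 N: z stopped falling while the force rose. I'll start the anticlockwise turn, which is negative about tool z.

Call:
move_arm --pt "0 0 0.04 0 0 0 -0.2" --pt "0 0 0 0 0 -2 -0.2" --pt "0 0 0 0 0 -2 -0.2" --pt "0 0 0 0 0 -2 -0.2" --pt "0 0 0 0 0 -2 -0.2"

```text
time: 8.37
tool_pos: [0.5641, -0.0286, 0.1437]
tool_rot: [0.0, 0.965, 0.262, 0.001]
contact_force: [-3.2, 2.1, 11.0]
gripper_width: 0.55
grasp_force: 62.5
```

```bash
python3 - <<'E'
from h import *
for i in range(3):
    manip.grab_frame("wrist"); s,R=tool(); print(s["contact_force"],s["tool_pos"],s["ft_torque"],np.degrees(np.arctan2(*R.as_matrix()[[1,0],0])))
E
```

```text
[-3.94565875  1.80059026 10.70183999] [ 0.56406993 -0.02860652  0.1436966 ] [0.30504751 0.62204251 0.02874052] 30.50295874914616
[-3.31581257  2.63047839 11.0319891 ] [ 0.56408423 -0.02863696  0.14369537] [0.30755348 0.5622763  0.09810877] 30.374025271546973
[-3.12006785  2.04922337 11.72553454] [ 0.5640862  -0.02864682  0.14370491] [ 0.32189899  0.62348164 -0.0363165 ] 30.345722371529956
```

Call:
move_arm --pt "0 0 0 0 0 -2.5 -0.2" --pt "0 0 0 0 0 -2.5 -0.2" --pt "0 0 0 0 0 -2.5 -0.2" --pt "0 0 0 0 0 -2.5 -0.2" --pt "0 0 0 0 0 -2.5 -0.2" --pt "0 0 0 0 0 -2.5 -0.2"

```text
time: 9.02
tool_pos: [0.5641, -0.0284, 0.1437]
tool_rot: [0.0, 0.922, 0.386, 0.001]
contact_force: [-3.2, 2.9, 11.9]
gripper_width: 0.544
grasp_force: 62.5
```

```bash
python3 - <<'E'
from h import *
for i in range(3):
    manip.grab_frame("wrist"); s,R=tool(); print(s["contact_force"],s["tool_pos"],s["ft_torque"],np.degrees(np.arctan2(*R.as_matrix()[[1,0],0])))
E
```

```text
[-3.30116161  2.91463917 11.59394047] [ 0.56402768 -0.02838222  0.14369615] [0.46626466 0.59818275 0.00779242] 45.53747422369664
[-3.01333055  2.16225774 11.77615134] [ 0.56402271 -0.0283929   0.1436952 ] [ 0.47356404  0.63630644 -0.03157036] 45.38213775238543
[-3.55773376  3.15308942 11.00772229] [ 0.56403049 -0.02842925  0.14369804] [0.45040929 0.65138732 0.01130852] 45.345790039749424
```

Call:
move_arm --pt "0 0 0 0 0 -3 -0.2" --pt "0 0 0 0 0 -3 -0.2" --pt "0 0 0 0 0 -3 -0.2" --pt "0 0 0 0 0 -3 -0.2" --pt "0 0 0 0 0 -3 -0.2" --pt "0 0 0 0 0 -3 -0.2" --pt "0 0 0 0 0 -3 -0.2" --pt "0 0 0 0 0 -3 -0.2" --pt "0 0 0 0 0 -3 -0.2" --pt "0 0 0 0 0 -3 -0.2" --pt "0 0 0 0 0 -3 -0.2" --pt "0 0 0 0 0 -3 -0.2" --pt "0 0 0 0 0 0 -0.2"

```text
time: 10.25
tool_pos: [0.5637, -0.0282, 0.1439]
tool_rot: [0.0, 0.758, 0.652, 0.001]
contact_force: [-5.1, 2.7, 12.5]
gripper_width: 0.543
grasp_force: 62.7
```

```bash
python3 - <<'E'
from h import *
for i in range(3):
    f=manip.grab_frame("wrist"); s,R=tool(); print(s["contact_force"],s["tool_pos"],s["ft_torque"],np.degrees(np.arctan2(*R.as_matrix()[[1,0],0])))
cv2.imwrite("pics/w3.png",f["img"])
E
```

```text
[-5.712863    3.01430005 12.92737177] [ 0.56373388 -0.02825291  0.14395901] [ 0.53547008  0.93580707 -0.04914955] 81.3558217286506
[-5.31783548  3.94716835 13.04566984] [ 0.56374627 -0.02826191  0.14395022] [ 0.49610921  0.98779514 -0.00984595] 81.3429169414117
[-4.89035192  3.51802679 12.4171244 ] [ 0.56374373 -0.02824618  0.14396675] [ 0.56432542  0.96782251 -0.00876515] 81.34183219834198
```

View pics/w3.png

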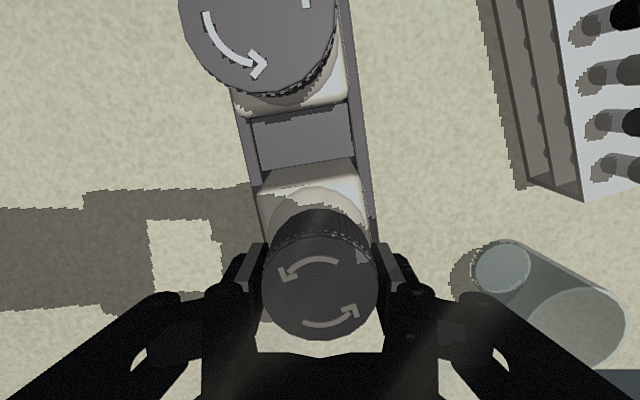

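The arrows on the cap kept their place relative to the gripper, so the cap turned 59° with it. The bottle is still square in the rack, so I'll lift slowly.

Call:
move_arm --pt "0 0 -0.1 0 0 0 -0.2" --pt "0 0 -0.1 0 0 0 -0.2" --pt "0 0 -0.1 0 0 0 -0.2" --pt "0 0 -0.1 0 0 0 -0.2" --pt "0 0 -0.1 0 0 0 -0.2" --pt "0 0 -0.1 0 0 0 -0.2" --pt "0 0 -0.1 0 0 0 -0.2" --pt "0 0 0 0 0 0 -0.2"

```text
time: 11.07
tool_pos: [0.563, -0.0285, 0.1486]
tool_rot: [-0.0, 0.759, 0.652, -0.0]
contact_force: [-2.3, 3.1, 4.7]
gripper_width: 0.544
grasp_force: 61.7
```

Call:
move_arm --pt "0 0 -0.1 0 0 0 -0.2" --pt "0 0 -0.1 0 0 0 -0.2" --pt "0 0 -0.1 0 0 0 -0.2" --pt "0 0 -0.1 0 0 0 -0.2" --pt "0 0 0 0 0 0 -0.2"

```text
time: 11.48
tool_pos: [0.5627, -0.0287, 0.1521]
tool_rot: [-0.0, 0.759, 0.652, -0.0]
contact_force: [-0.9, 1.3, 0.1]
gripper_width: 0.55
grasp_force: 61.5
```

Call:
move_arm --pt "0 0 -0.2 0 0 0 -0.2" --pt "0 0 -0.2 0 0 0 -0.2" --pt "0 0 -0.2 0 0 0 -0.2" --pt "0 0 -0.3 0 0 0 -0.2" --pt "0 0 -0.3 0 0 0 -0.2"

```text
time: 11.9
tool_pos: [0.5631, -0.0288, 0.1649]
tool_rot: [0.0, 0.759, 0.652, -0.0]
contact_force: [-0.1, 0.0, -0.1]
gripper_width: 0.547
grasp_force: 61.7
```

Call:
move_arm --pt "0 0 -0.5 0 0 0 -0.2" --pt "0 0 -0.6 0 0 0 -0.2" --pt "0 0 -0.8 0 0 0 -0.2" --pt "0 0 -1 0 0 0 -0.2" --pt "0 0 -1 0 0 0 -0.2" --pt "0 0 -1 0 0 0 -0.2" --pt "0 0 -1 0 0 0 -0.2" --pt "0 0 -0.6 0 0 0 -0.2" --pt "0 0 0 0 0 0 -0.2"

```text
time: 12.65
tool_pos: [0.5641, -0.0287, 0.2322]
tool_rot: [0.002, 0.758, 0.652, 0.001]
contact_force: [-0.3, 0.3, -0.6]
gripper_width: 0.546
grasp_force: 61.7
```

```bash
python3 - <<'E'
from h import *
t=manip.grab_frame("top");s=manip.grab_frame("scene")
b=cv2.resize(s["img"][130:230,220:400],None,fx=4,fy=4,interpolation=cv2.INTER_CUBIC)
cv2.imwrite("pics/c2.png",cv2.convertScaleAbs(b,alpha=1.3))
# tray corners: top crop px
cs=[onplane(t,(240+x/4,180+y/4),.018) for x,y in((513,46),(676,27),(708,243),(543,265))]
ss=[onplane(s,(230+x/4,155+y/4),.018) for x,y in((150,205),(22,130),(184,12),(305,84))]
print(np.round(cs,4),np.round(ss,4))
c=(np.mean(cs,0)+np.mean(ss,0))/2;ax=(cs[0]+cs[1]-cs[2]-cs[3])/2;print(c,np.linalg.norm(ax),np.degrees(np.arctan2(ax[1],ax[0])))
u=ax/np.linalg.norm(ax);g=c-.02*u;print(g);s,R=tool();print(s["tool_pos"],s["contact_force"],need([g[0],g[1],s["tool_pos"][2]]))
E
```

```text
[[ 0.6369 -0.1972  0.018 ]
 [ 0.6507 -0.344   0.018 ]
 [ 0.4572 -0.3616  0.018 ]
 [ 0.4413 -0.2156  0.018 ]] [[ 0.6396 -0.1858  0.018 ]
 [ 0.6606 -0.3278  0.018 ]
 [ 0.4659 -0.3496  0.018 ]
 [ 0.4543 -0.2036  0.018 ]]
[ 0.55080655 -0.27315975  0.018     ] 0.19535823932207602 5.289984932404851
[ 0.53089174 -0.27500368  0.018     ]
[ 0.56313829 -0.0285629   0.22982412] [ 0.3207004  -0.33820452 -0.39285476] [-2.48485986e+01  5.25504009e-01  8.91400599e-04]
```

View pics/c2.png

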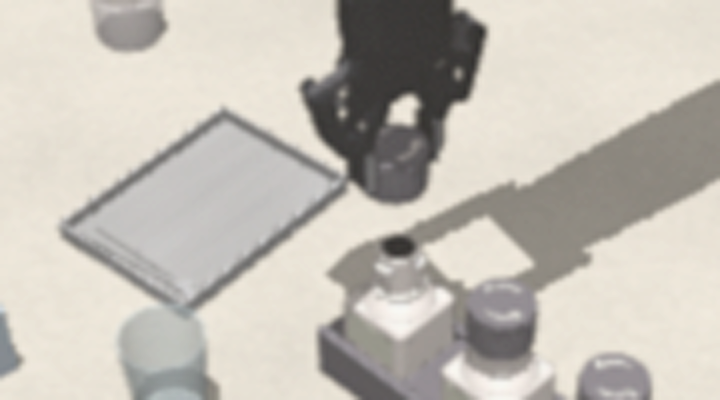

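The cap is in the gripper and the open bottle is still seated upright. Next I'll move over the tray.

Call:
move_arm --pt "-0.8 0.05 0 0 0 0 -0.2" --pt "-2 0.05 0 0 0 0 -0.2" --pt "-2 0.05 0 0 0 0 -0.2" --pt "-2 0.05 0 0 0 0 -0.2" --pt "-2 0.05 0 0 0 0 -0.2" --pt "-2 0.05 0 0 0 0 -0.2" --pt "-2 0.05 0 0 0 0 -0.2" --pt "-2 0.05 0 0 0 0 -0.2" --pt "-2 0.05 0 0 0 0 -0.2" --pt "-2 0.05 0 0 0 0 -0.2" --pt "-2 0 0 0 0 0 -0.2" --pt "-2 0 0 0 0 0 -0.2" --pt "-1.5 0 0 0 0 0 -0.2" --pt "-0.5 0 0 0 0 0 -0.2" --pt "0 0 0 0 0 0 -0.2" --pt "0 0 0 0 0 0 -0.2"

```text
time: 14.08
tool_pos: [0.5305, -0.2742, 0.2292]
tool_rot: [-0.001, 0.759, 0.652, 0.0]
contact_force: [0.5, -0.0, -0.5]
gripper_width: 0.544
grasp_force: 61.7
```

Call:
move_arm --pt "0 0 1 0 0 0 -0.2" --pt "0 0 2 0 0 0 -0.2" --pt "0 0 2 0 0 0 -0.2" --pt "0 0 2 0 0 0 -0.2" --pt "0 0 2 0 0 0 -0.2" --pt "0 0 2 0 0 0 -0.2" --pt "0 0 2 0 0 0 -0.2" --pt "0 0 2 0 0 0 -0.2" --pt "0 0 1.5 0 0 0 -0.2" --pt "0 0 1 0 0 0 -0.2" --pt "0 0 0.5 0 0 0 -0.2" --pt "0 0 0 0 0 0 -0.2" --pt "0 0 0 0 0 0 -0.2"

```text
time: 15.17
tool_pos: [0.5311, -0.2743, 0.0501]
tool_rot: [0.0, 0.758, 0.652, 0.0]
contact_force: [0.3, 0.8, -0.2]
gripper_width: 0.547
grasp_force: 61.7
```

```bash
python3 - <<'E'
from h import *
s,R=tool();print(s["tool_pos"],s["contact_force"],R.as_matrix().round(4).tolist(),s["gripper_width"])
f=manip.grab_frame("wrist");cv2.imwrite("pics/w4.png",f["img"])
E
```

```text
[ 0.53107794 -0.27434489  0.05006035] [ 0.29812277  0.80584526 -0.17896249] [[0.1502, 0.9887, 0.0006], [0.9887, -0.1502, -0.0004], [-0.0003, 0.0006, -1.0]] 0.5465936111615037
```

View pics/w4.png

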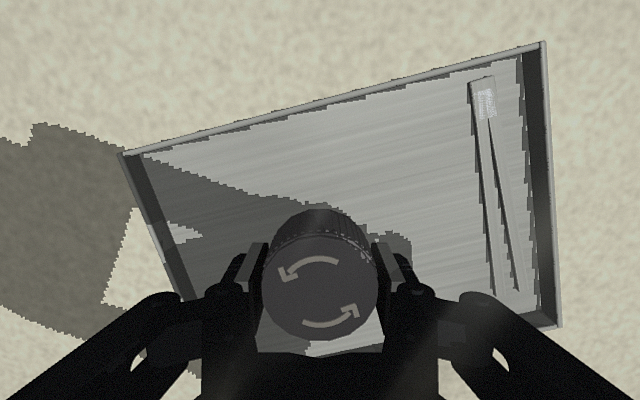

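The cap is over the clear part of the tray, with the forceps well to the right at x of about 490. I'll lower it gently.

Call:
move_arm --pt "0 0 0.5 0 0 0 -0.2" --pt "0 0 0.5 0 0 0 -0.2" --pt "0 0 0.3 0 0 0 -0.2" --pt "0 0 0.2 0 0 0 -0.2" --pt "0 0 0.15 0 0 0 -0.2" --pt "0 0 0.1 0 0 0 -0.2" --pt "0 0 0.05 0 0 0 -0.2" --pt "0 0 0 0 0 0 -0.2" --pt "0 0 0 0 0 0 -0.2"

```text
time: 15.97
tool_pos: [0.5308, -0.2745, 0.0317]
tool_rot: [0.0, 0.759, 0.652, 0.0]
contact_force: [0.3, -0.9, -0.7]
gripper_width: 0.546
grasp_force: 61.7
```

Call:
move_arm --pt "0 0 0.1 0 0 0 -0.2" --pt "0 0 0.05 0 0 0 -0.2" --pt "0 0 0 0 0 0 -0.2" --pt "0 0 0 0 0 0 -0.2"

```text
time: 16.3
tool_pos: [0.5309, -0.2746, 0.0305]
tool_rot: [0.0, 0.758, 0.652, 0.0]
contact_force: [-0.2, 0.6, 2.6]
gripper_width: 0.547
grasp_force: 62.0
```

Call:
move_arm --pt "0 0 0.05 0 0 0 -0.2" --pt "0 0 0.05 0 0 0 -0.2" --pt "0 0 0 0 0 0 -0.2" --pt "0 0 0 0 0 0 -0.2"

```text
time: 16.63
tool_pos: [0.5309, -0.2746, 0.0305]
tool_rot: [-0.0, 0.759, 0.652, -0.0]
contact_force: [-4.1, 3.1, 8.8]
gripper_width: 0.548
grasp_force: 62.8
```

The cap is on the floor of the tray. I'll ease off the push and then open.

Call:
move_arm --pt "0 0 -0.1 0 0 0 -0.2" --pt "0 0 0 0 0 0 -0.2" --pt "0 0 0 0 0 0 -0.2"

```text
time: 16.88
tool_pos: [0.5309, -0.2746, 0.0305]
tool_rot: [0.0, 0.759, 0.652, 0.0]
contact_force: [-0.9, 1.6, 4.1]
gripper_width: 0.548
grasp_force: 62.2
```

Call:
move_arm --pt "0 0 0 0 0 0 0.2" --pt "0 0 0 0 0 0 0.3" --pt "0 0 0 0 0 0 0.4" --pt "0 0 0 0 0 0 0.5" --pt "0 0 0 0 0 0 0.6" --pt "0 0 0 0 0 0 0.7" --pt "0 0 0 0 0 0 0.8" --pt "0 0 0 0 0 0 0.8" --pt "0 0 0 0 0 0 0.8"

```text
time: 17.63
tool_pos: [0.5307, -0.2745, 0.0301]
tool_rot: [0.0, 0.759, 0.652, 0.0]
contact_force: [-0.3, 0.4, 0.5]
gripper_width: 0.895
grasp_force: 0.0
```

Call:
move_arm --pt "0 0 -0.5 0 0 0 0.8" --pt "0 0 -1 0 0 0 0.8" --pt "0 0 -1 0 0 0 0.8" --pt "0 0 -2 0 0 0 0.8" --pt "0 0 -2 0 0 0 0.8" --pt "0 0 -2 0 0 0 0.8" --pt "0 0 -2 0 0 0 0.8" --pt "0 0 -2 0 0 0 0.8" --pt "0 0 -2 0 0 0 0.8" --pt "0 0 -1 0 0 0 0.8" --pt "0 0 0 0 0 0 0.8" --pt "0 0 0 0 0 0 0.8"

```text
time: 18.63
tool_pos: [0.5309, -0.2746, 0.186]
tool_rot: [0.001, 0.759, 0.652, 0.0]
contact_force: [-0.2, 0.0, -0.1]
gripper_width: 0.903
grasp_force: 0.0
```

```bash
python3 - <<'E'
from h import *
s,R=tool();print(s["tool_pos"],s["contact_force"],s["gripper_width"],s["grasp_force"])
f=manip.grab_frame("wrist");g=manip.grab_frame("scene")
cv2.imwrite("pics/w5.png",np.vstack([cv2.resize(f["img"],(480,300)),cv2.resize(g["img"][125:245,215:407],(480,300))]))
E
```

```text
[ 0.53092743 -0.27462246  0.18598924] [-0.24525436  0.03141321 -0.14776858] 0.9028602142273031 0.0
```

View pics/w5.png

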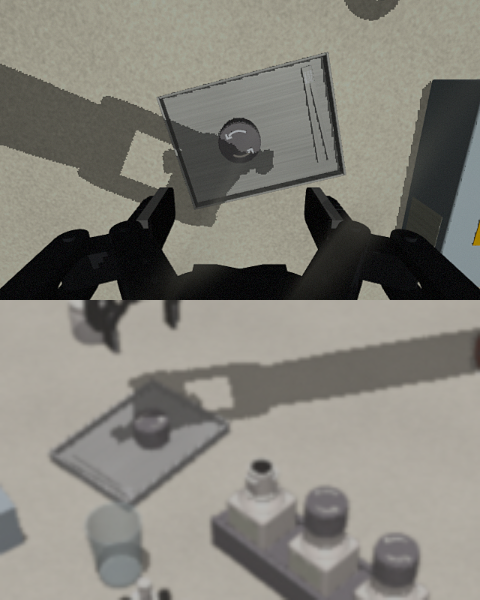

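The cap stands upright in the tray, at (239,138) in the upper picture. The open bottle is seated, everything else is undisturbed, and the gripper is clear.

```bash
python3 -c "
from plant import manip
print(manip.job_done())"
```

```text
the job is handed in; nothing more can be done
None
```

The end bottle is open and still seated in the rack, its cap stands upright on the tray floor, and the job is handed in; the hand-in gave no verdict.

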